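Re-evacuate the sample canister with its hand pump

ROBOT

A 6-joint arm with a two-finger parallel gripper is mounted at the origin on a cart in front of the work surface, level with it; the furniture and walls round the work are solid. World frame = base frame: x ahead of the robot, y to its left, z up, the work surface at z = 0. Lengths are in m, angles in rad, forces in N, time in s.
With the tool pointing down it reaches from about 0.3 to 0.775 m from the base axis. Payload 14.6 kg.
Tool frame: the origin (TCP) lies midway between the tips of the shut fingers; the grasp point (between the pads) lies 19 mm behind it; z points along the fingers, y is the line along which they close (so a half turn about z gives the same grasp; the last joint's range is limited). The gripper opens to 94 mm and grips with 3 to 60 N. Pads are 16 mm wide; open, the fingers measure 119 mm over their backs; the gripper's body (75 mm by 177 mm) begins 78 mm behind the grasp point.
Start: joints at [-1.261, 0.3, 1.521, -0, 1.321, -0.067], TCP at [0.202, -0.511, 0.205] pointing down, gripper open.
Joint ranges: [-3.03, 3.03], [-0.79, 2.21], [0.23, 2.52], [-1.04, 4.18], [0, 3.07], [-2.55, 2.55]. Speed limits (rad/s): [2.22, 2.22, 2.57, 3.14, 3.14, 3.14].

INTERFACE

Orientations are given as [roll, pitch, yaw] about the fixed x, y, z axes, in that order (R = Rz(yaw) Ry(pitch) Rx(roll)).
In Python, from station import ctrl gives the robot as it stands. The module is installed in compiled form; this text tells all that it offers.
- The arm moves only by the tool servo_tool, never from a script. Its argument "plan" is a list of rows, each a list of 7 numbers: the opening in per cent of the stroke, from 0 (shut) to 100 (fully open), then the shift along the tool's x, y, z in m, then the turn, a rotation vector about the tool's x, y, z in rad. A call has exactly 8 rows; each row shifts and turns the commanded pose from where the row before left it, along the tool's axes as they then stand; what a row does not reach is not made up. A row lasts 1/8 s, in which the tool goes at most 62.5 mm and 10.7 degrees, less where a joint would pass 70% of its speed; a pose out of reach is approached as far as the arm can. A call with a gripper value outside its range is refused whole. The fingers move at their own pace and stop on an object; "force" is the grip in N (left out, the last holds). Time passes only in rows, so rows that do not move let the fingers close, or fill a call up. It gives the time, the measured TCP pose, the force, the opening and the grip force at its end, in the units of the state.
- ctrl.get_obs(): the state, without advancing time (a new reading comes with each control period).
- ctrl.camera(name): name is "scene" or "top" or "wrist"; returns a dict with "pixels" (384x512x3 uint8, red, green, blue), "z_map" (384x512 float32, m along the optical axis (not along the pixel's ray), 0 where there is no reading), "mtx" (3x3 intrinsics, pixels), "dist" ([k1, k2, p1, p2, k3] as OpenCV has them; the pictures are not rectified), "pose" (4x4, takes a point from camera to world coordinates). Camera axes: x right, y up, looking along -z (the intrinsics and any distortion apply to the point x, -y, -z); pixel columns grow to the right and rows downward; lengths in m; the calibration is good to about 2 mm. A picture is of the moment at which its call begins.
- ctrl.hand_in(): hands the job in; it is judged then, once.
The state is a dict: "time_s": time; "qpos": joint angles; "joint_vel": joint speeds; "tau": joint torques, N m; "ee_pos": TCP position; "eef_rot": TCP orientation; "force": force on the tool from outside, world axes, zero at the start; "moment": the same for the moment, N m; "grip_width": finger opening in m; "grip_force": force on a finger pad.
Only numpy, scipy, OpenCV 4.12 (cv2) and the standard library are available. Lean on these libraries where they do the work, as an engineer would, in place of code of your own. Each camera call takes 0.05 s, during which the arm holds its last target. There are 200 camera calls.

TASK

One of the two vacuum sample canisters on the bench has lost its vacuum: its stopcock lever is open, in line with the hose barb, and its indicator pin is down; the other canister is still good. On the vented one, push the stopcock lever round to its closed stop, crosswise to the barb, and then press the spring plunger on its lid with your fingertips, stroke after full stroke, until the indicator pin stands fully out; finish with the plunger released and back up. Press and push only: pick nothing up, keep off the indicator pins, and leave the canisters, the good one's lever and plunger, and everything else where they stand.

Things in the scene. Friction and masses are not known exactly. Their poses are not given: they have to be found in the camera images.
- vented_canister: The canister that has lost its vacuum (stopcock open, pin down): 145 mm across, 154 mm high, clear wall with amber vials inside, grey knurled lid with its top 100 mm above the bench; 2 to 3 kg, loose on rubber feet. Origin: centre of the underside; z up. In its frame (mm): plunger axis x 0, y -28; pin x -44, y 4; stopcock spindle x -4, y 45.
- vented_canister_stopcock (a joint): Angle of the vented canister's stopcock lever about its upright spindle, rad: 0 = open (lever along the canister's +y, over the hose barb), grows anticlockwise seen from above, 1.571 = closed against its stop (lever along the canister's -x). Starts at 0 to 0.35, stays where it is left, takes about 1.5 N at its end. While under about 0.9 pumping does nothing.
- vented_canister_lever_end (a point): Round end of that lever, 44 mm from the spindle, half-way up the lever (125 mm above the bench). The black lever is 9 mm wide (13 mm at the round end) and 14 mm high, from 118 to 132 mm above the bench. Below it the hose barb, 9 mm thick, leaves the lid along the canister's +y, its top 112 mm above the bench.
- vented_canister_plunger (a joint): How far the vented canister's pump plunger is pressed down, m: 0 = up, 0.022 = fully down. The spring returns it; it takes 8 N to start and 14 N fully down. A stroke counts if the plunger goes down past about 0.017 and comes back up to the top.
- vented_canister_plunger_top (a point): Centre of the flat top of the plunger's black mushroom head, 42 mm across, 154 mm above the bench while up.
- vented_canister_pin (a joint): How far the vented canister's indicator pin stands out, m: near 0 = down, 0.020 = fully out. It takes 3 to 5 full strokes with the stopcock closed: the pin stays down (within 2 mm) until enough of them are made, then pops out all at once as the plunger comes back up. It stays out; strokes beyond that do nothing.
- vented_canister_pin_top (a point): Top of that steel pin, 11 mm across, in a steel gland on the lid; 113 mm above the bench when down, 133 mm when fully out.
- sealed_canister: The good canister (stopcock closed, pin out), of the same make: 145 mm across, 154 mm high, clear wall with amber vials inside, grey knurled lid with its top 100 mm above the bench; 2 to 3 kg, loose on rubber feet. Origin: centre of the underside; z up. In its frame (mm): plunger axis x 0, y -28; pin x -44, y 4; stopcock spindle x -4, y 45.
- sealed_canister_stopcock (a joint): Angle of the good canister's stopcock lever, rad: 1.571 = closed; leave it.
- sealed_canister_plunger (a joint): How far the good canister's plunger is pressed, m; leave it at 0.
- sealed_canister_pin (a joint): How far the good canister's pin stands out, m: 0.020 = fully out.
- sealed_canister_pin_top (a point): Top of the good canister's pin, 133 mm above the bench.
- marker: Lab marker lying on the bench at the near edge, 13 x 135 x 14 mm, long along its y; bystander.
- timer: White bench timer lying near the edge, 66 x 66 x 19 mm; bystander.
- cap_a: Orange screw cap, 24 mm across, 14 mm high, on the bench between the canisters; bystander.
- cap_b: Another such orange cap, farther back between the canisters; bystander.
- foam_cup: Small open white foam cooler, 100 x 100 x 95 mm, at the left; bystander.
- tip_box: Teal box of pipette tips, 90 x 124 x 72 mm, at the left; bystander.

How it is judged:
By the outcome, as a careful person would: the job done as asked, in the order asked, and still so for the second after the job is handed in, with the robot touching nothing.
It also fails if it takes over 51 s, if anything falls off the work surface, if the arm or the gripper's body presses on something with over 40 N, if the wrist force passes 120 N, or if a joint passes its speed limit or range.

## Working session

There is one attempt and no reset: what is moved stays moved. The work goes in short steps, Python scripts to look and compute and a tool call to move; the robot and the scene stay as the last step left them, time stands still between calls to the robot, and variables do not carry over. Pictures are saved under pics/ and viewed, at most 10 in all, crops included, and the job is handed in when it is done.

Besides the shell and the picture viewer there is one more tool, called after ">>>" as name(argument=value, ...), one argument or row to a line, values as JSON. servo_tool: Moves the arm, as the interface text tells. Its arguments: {"type":"object","properties":{"plan":{"type":"array","items":{"type":"array","items":{"type":"number"}}},"force":{"type":"number"}},"required":["plan"]}

```bash
mkdir -p pics
cat > h.py <<'E'
import numpy as np, cv2
from station import ctrl
def cam(n):
    return ctrl.camera(n)
def cloud(c):
    h,w=c["z_map"].shape
    u,v=np.meshgrid(np.arange(w),np.arange(h))
    p=cv2.undistortPoints(np.stack([u,v],-1).reshape(-1,1,2).astype(np.float64),c["mtx"],np.array(c["dist"],float)).reshape(h,w,2)
    z=c["z_map"]
    P=np.stack([p[...,0]*z,-p[...,1]*z,-z],-1)
    T=np.array(c["pose"])
    return P@T[:3,:3].T+T[:3,3], np.stack([p[...,0],-p[...,1],-np.ones((h,w))],-1)@T[:3,:3].T, T[:3,3]
def plane(c,z):
    _,d,o=cloud(c)
    return o+d*((z-o[2])/d[...,2])[...,None]
E
python3 - <<'E'
from h import *
for n in ("top","scene"):
    c=cam(n); cv2.imwrite(f"pics/{n}.png",c["pixels"][...,::-1]); np.savez(f"{n}.npz",**c)
    print(n,np.array(c["pose"]).round(3).tolist())
o=ctrl.get_obs(); print(o)
E
```

```text
top [[0.004, 0.996, -0.088, 0.39], [-1.0, 0.004, 0.009, 0.101], [0.01, 0.088, 0.996, 1.325], [0.0, 0.0, 0.0, 1.0]]
scene [[-0.704, 0.384, -0.597, -0.3], [-0.71, -0.388, 0.588, 0.936], [-0.006, 0.838, 0.546, 0.889], [0.0, 0.0, 0.0, 1.0]]
{'time_s': 0.1, 'qpos': array([-1.26062154e+00,  3.00385433e-01,  1.52149572e+00, -6.79759763e-06,
        1.32071622e+00, -6.66091715e-02]), 'joint_vel': array([-0.00137371, -0.00162846, -0.00236641, -0.00332954,  0.00045676,
        0.00050132]), 'tau': array([-3.31135161e-04, -5.32643545e+01, -3.53282082e+01,  7.08812289e-02,
        2.35169084e-02, -3.68366636e-05]), 'ee_pos': array([ 0.20228301, -0.51120272,  0.20496944]), 'eef_rot': array([-3.14058972e+00, -6.03043013e-05,  3.76785613e-01]), 'force': array([-0.29523097,  0.38490574, -0.46341096]), 'moment': array([0.02598337, 0.02239747, 0.02329643]), 'grip_force': 0.0, 'grip_width': 0.09375237306297186}
```

View pics/top.png

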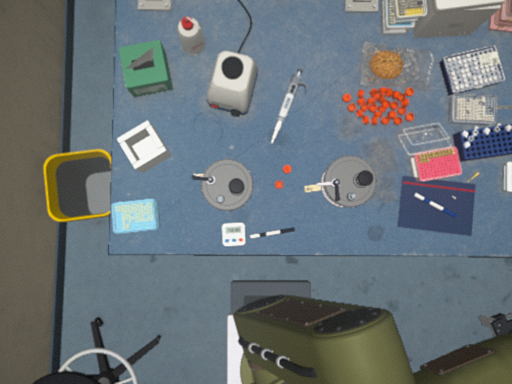

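View pics/scene.png

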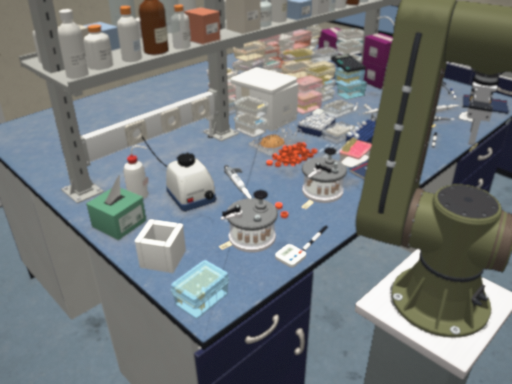

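The left canister (about 228,185) has its lever pointing left over the barb, which suggests it is the vented one. The right one (348,181) shows its barb to the left with the lever crosswise. I'll zoom in and measure.

Run:
```python
from h import *
c=dict(np.load("top.npz")); im=c["pixels"][...,::-1]
a=[cv2.resize(im[150:220,x:x+80],None,fx=5,fy=5,interpolation=cv2.INTER_CUBIC) for x in (185,300)]
cv2.imwrite("pics/crop.png",np.hstack(a))
P,_,_=cloud(c); 
P100=plane(c,.1);P154=plane(c,.154);P125=plane(c,.125)
print("z noise", P[200:215,270:290,2].mean(), P[200:215,270:290,2].std())
Z=P[...,2]
for x in (185,300):
    m=np.zeros(Z.shape,bool); m[150:220,x:x+80]=1
    def cen(k):
        n,l,s,ce=cv2.connectedComponentsWithStats(k.astype(np.uint8)); i=1+s[1:,4].argmax(); return (l==i),ce[i],s[i]
    lid,ce,s=cen(m&(Z>.085)); 
    cs,_=cv2.findContours(lid.astype(np.uint8),0,1); ct=max(cs,key=cv2.contourArea)
    print("lid px",ce,s, cv2.minEnclosingCircle(ct))
    h,ce,s=cen(m&(Z>.143)); print("head px",ce,s,"xyz154",[cv2.remap(P154[...,i].astype(np.float32),np.float32([[ce[0]]]),np.float32([[ce[1]]]),1).item() for i in (0,1)],Z[h].mean(), P[h].mean(0))
    dark=m&(im.max(2)<60); n,l,s,cc=cv2.connectedComponentsWithStats(dark.astype(np.uint8)); print([(cc[i].round(1),s[i].tolist()) for i in range(1,n) if s[i,4]>8])
```

```text
z noise 0.008907164845124932 0.10784238046654572
lid px [226.3118767  184.37398005] [ 192  159   62   53 2206] ((222.29766845703125, 183.4494171142578), 31.20013427734375)
head px [236.07731959 185.58762887] [229 178  16  16 194] xyz154 [0.508320152759552, 0.13303832709789276] 0.15772134926742407 [0.50786532 0.13284085 0.15772135]
[]
lid px [349.28663298 180.98713826] [ 317  155   60   53 2177] ((346.5, 182.0), 29.65224838256836)
head px [364.80829016 177.73056995] [357 170  16  16 193] xyz154 [0.5306414365768433, -0.20506605505943298] 0.16359174756801845 [ 0.52959402 -0.2026438   0.16359175]
[(array([370. , 177.1]), [367, 172, 5, 11, 14])]
```

View pics/crop.png

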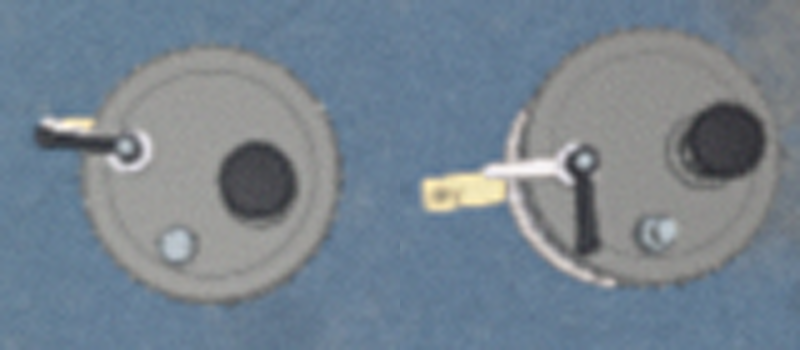

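Run:
```python
from h import *
c=dict(np.load("top.npz"))
def at(u,v,z):
    Q=plane(c,z); return np.array([cv2.remap(Q[...,i].astype(np.float32),np.float32([[u]]),np.float32([[v]]),1).item() for i in (0,1)])
cx=lambda a,b:(185+a/5-.4,150+b/5-.4)
lid=at(*cx(210,174),.1); sp=at(*cx(127,147),.135); pl=at(*cx(258,181),.154); pin=at(*cx(176,246),.113); le=at(*cx(47,132),.132)
print(dict(lid=lid,sp=sp,pl=pl,pin=pin,le=le))
# rigid fit
A=np.array([[0,0],[-4,45],[0,-28],[-44,4]])/1e3; B=np.array([lid,sp,pl,pin])
a0,b0=A.mean(0),B.mean(0); a=A-a0;b=B-b0
th=np.arctan2((a[:,0]*b[:,1]-a[:,1]*b[:,0]).sum(),(a*b).sum()); R=np.array([[np.cos(th),-np.sin(th)],[np.sin(th),np.cos(th)]])
t=b0-R@a0; print("yaw",th,"t",t,"res mm",((A@R.T+t-B)*1e3).round(1).tolist())
W=lambda p:R@(np.array(p)/1e3)+t
print("spindle",W([-4,45]),"plunger",W([0,-28]),"pin",W([-44,4]))
d=le-W([-4,45]); print("lever len",np.hypot(*d),"lever angle rel",np.arctan2(d[1],d[0])-th-np.pi/2)
# scene-camera depth check
s=dict(np.load("scene.npz")); P,_,_=cloud(s); m=P[...,2]>.147; m&=(abs(P[...,0]-pl[0])<.05)&(abs(P[...,1]-pl[1])<.05); print("scene head",P[m].mean(0),m.sum(), P[m].min(0),P[m].max(0))
```

```text
{'lid': array([0.51692885, 0.16048294]), 'sp': array([0.52758038, 0.20312367]), 'pl': array([0.50774515, 0.13270672]), 'pin': array([0.47630656, 0.17785136]), 'le': array([0.53577912, 0.24616015])}
yaw -0.3303110407014335 t [0.51678876 0.15968293] res mm [[-0.1, -0.8], [0.0, 0.4], [-0.0, 0.5], [0.2, -0.1]]
spindle [0.52760017 0.20354765] plunger [0.50770732 0.13319657] pin [0.47646468 0.17773754]
lever len 0.04339032356655389 lever angle rel 0.1406795534175731
scene head [0.50565763 0.13876474 0.15195258] 106 [0.48885465 0.1160207  0.14715961] [0.52820837 0.15874011 0.15722198]
```

>>> servo_tool(
  plan=[
    [0, 0, 0, -0.02, 0, 0, 0.18],
    [0, 0, 0, 0, 0, 0, 0.18],
    [0, 0, 0, 0, 0, 0, 0.017],
    [0, 0.02, -0.06, 0, 0, 0, 0],
    [0, 0.02, -0.055, 0, 0, 0, 0],
    [0, 0.02, -0.055, 0, 0, 0, 0],
    [0, 0.02, -0.055, 0, 0, 0, 0],
    [0, 0.02, -0.055, 0, 0, 0, 0],
  ],
)

```text
time_s: 1.1
ee_pos: [0.3023, -0.2303, 0.2252]
eef_rot: [-3.141, 0.0, 0.004]
force: [1.2, -0.7, 1.0]
grip_width: 0.0176
grip_force: 0.0
```

>>> servo_tool(
  plan=[
    [0, 0.03, -0.053, 0, 0, 0, 0],
    [0, 0.03, -0.053, 0, 0, 0, 0],
    [0, 0.03, -0.053, 0, 0, 0, 0],
    [0, 0.03, -0.053, 0, 0, 0, 0],
    [0, 0.03, -0.053, 0, 0, 0, 0],
    [0, 0.03, -0.053, 0, 0, 0, 0],
    [0, 0.03, -0.053, 0, 0, 0, 0],
    [0, 0.03, -0.053, 0, 0, 0, 0],
  ],
)

```text
time_s: 2.1
ee_pos: [0.5428, 0.1938, 0.225]
eef_rot: [3.141, 0.001, 0.004]
force: [0.8, -0.9, -0.1]
grip_width: 0.0004
grip_force: 0.0
```

>>> servo_tool(
  plan=[
    [0, 0.016, -0.029, 0, 0, 0, 0],
    [0, 0, 0, 0, 0, 0, 0.1],
    [0, 0, 0, 0, 0, 0, 0.09],
    [0, 0, 0, 0, 0, 0, 0],
    [0, 0, 0, 0, 0, 0, 0],
    [0, 0, 0, 0, 0, 0, 0],
    [0, 0, 0, 0, 0, 0, 0],
    [0, 0, 0, 0, 0, 0, 0],
  ],
)

```text
time_s: 3.1
ee_pos: [0.5583, 0.2208, 0.2255]
eef_rot: [-3.142, -0.0, -0.19]
force: [-0.8, -0.1, 0.1]
grip_width: 0.0004
grip_force: 0.0
```

Run:
```python
from h import *
c=cam("wrist"); cv2.imwrite("pics/w1.png",c["pixels"][...,::-1]); np.savez("w1.npz",**c)
o=ctrl.get_obs(); print(o["ee_pos"],o["eef_rot"],o["qpos"])
```

```text
[0.55826357 0.22079976 0.22546284] [-3.14158600e+00  1.98936664e-06 -1.89841960e-01] [3.15625033e-01 3.99654594e-01 1.34080486e+00 6.88210311e-06
 1.40113172e+00 2.07626216e+00]
```

View pics/w1.png

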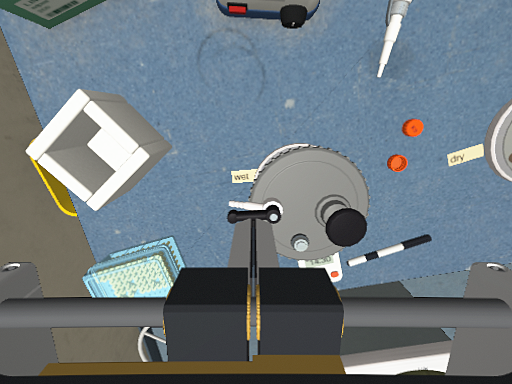

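The wrist view shows the spindle at (272,213) and the lever end at (235,217), with the barb beside it at (235,205). The vented canister carries the "wet" tag.

Run:
```python
from h import *
c=dict(np.load("w1.npz"))
def at(u,v,z):
    Q=plane(c,z); return np.array([cv2.remap(Q[...,i].astype(np.float32),np.float32([[u]]),np.float32([[v]]),1).item() for i in (0,1)])
sp=at(272,213,.134); le=at(235,216.5,.132); pl=at(346,226,.154)
print(sp,le,pl,at(300,242,.115), np.arctan2(*(le-sp)[::-1]), np.hypot(*(le-sp)))
im=c["pixels"][185:285,200:300][...,::-1]; cv2.imwrite("pics/w1c.png",cv2.resize(im,None,fx=6,fy=6,interpolation=cv2.INTER_CUBIC))
T=np.array([.55826,.2208,.22546]); M=np.array(c["pose"]); q=(T-M[:3,3])@M[:3,:3]; K=c["mtx"]; print("tcp px",K[0,0]*q[0]/-q[2]+K[0,2],K[1,1]*-q[1]/-q[2]+K[1,2])
```

```text
[0.53378326 0.20555587] [0.53657258 0.24515632] [0.51408917 0.13586457] [0.4847728  0.17954527] 1.5004759243724584 0.03969856025603445
tcp px 253.64001498005933 230.3362614380214
```

View pics/w1c.png

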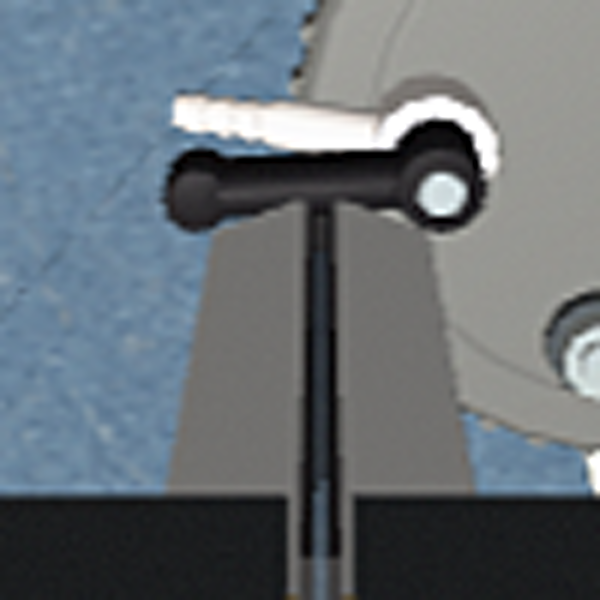

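The wrist crop shows the lever on the near side of the barb, and the top and wrist estimates agree within a few mm. Next I descend on the far side of the lever.

>>> servo_tool(
  plan=[
    [0, 0.002, -0.016, 0, 0, 0, 0],
    [0, 0, 0, 0.03, 0, 0, 0],
    [0, 0, 0, 0.03, 0, 0, 0],
    [0, 0, 0, 0.027, 0, 0, 0],
    [0, 0, 0, 0.02, 0, 0, 0],
    [0, 0, 0, 0, 0, 0, 0],
    [0, 0, 0, 0, 0, 0, 0],
    [0, 0, 0, 0, 0, 0, 0],
  ],
)

```text
time_s: 4.15
ee_pos: [0.5637, 0.2365, 0.1195]
eef_rot: [-3.141, -0.001, -0.19]
force: [0.0, -0.7, -0.5]
grip_width: 0.0004
grip_force: 0.0
```

Run:
```python
from h import *
c=cam("wrist"); np.savez("w2.npz",**c)
im=c["pixels"][170:270,180:330][...,::-1]; cv2.imwrite("pics/w2.png",cv2.resize(im,None,fx=5,fy=5,interpolation=cv2.INTER_CUBIC))
```

```text
(no output)
```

View pics/w2.png

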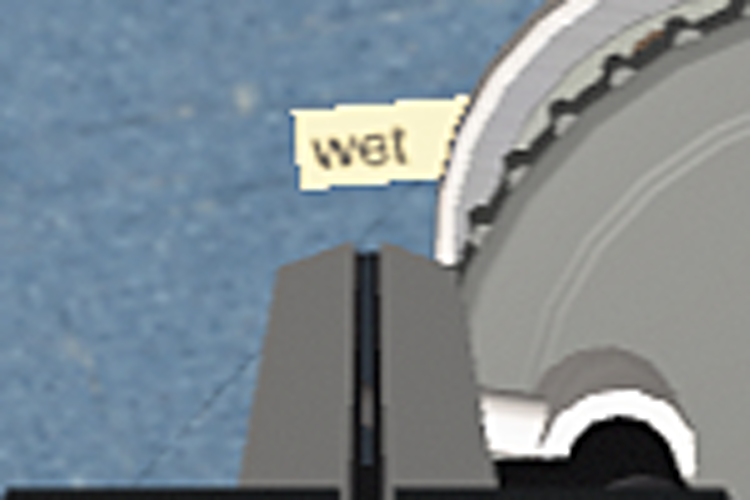

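The tips sit at lever height beyond the lever and barb, with the spindle about 36 mm sideways and 25 mm toward -x in the tool frame. Next comes the sweep round the spindle.

>>> servo_tool(
  plan=[
    [0, -0.012, 0, 0, 0, 0, 0],
    [0, -0.0037, -0.0011, 0, 0, 0, -0.1],
    [0, -0.0037, -0.0011, 0, 0, 0, -0.1],
    [0, -0.0037, -0.0011, 0, 0, 0, -0.1],
    [0, -0.0037, -0.0011, 0, 0, 0, -0.1],
    [0, -0.0037, -0.0011, 0, 0, 0, -0.1],
    [0, -0.0037, -0.0011, 0, 0, 0, -0.1],
    [0, -0.0037, -0.0011, 0, 0, 0, -0.1],
  ],
)

```text
time_s: 5.2
ee_pos: [0.5248, 0.2435, 0.1188]
eef_rot: [-3.141, -0.001, 0.513]
force: [0.9, 1.1, -0.1]
grip_width: 0.0002
grip_force: 0.7
```

Run:
```python
from h import *
c=cam("wrist"); np.savez("w3.npz",**c)
im=c["pixels"][170:290,200:360][...,::-1]; cv2.imwrite("pics/w3.png",cv2.resize(im,None,fx=5,fy=5,interpolation=cv2.INTER_CUBIC))
```

```text
(no output)
```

View pics/w3.png

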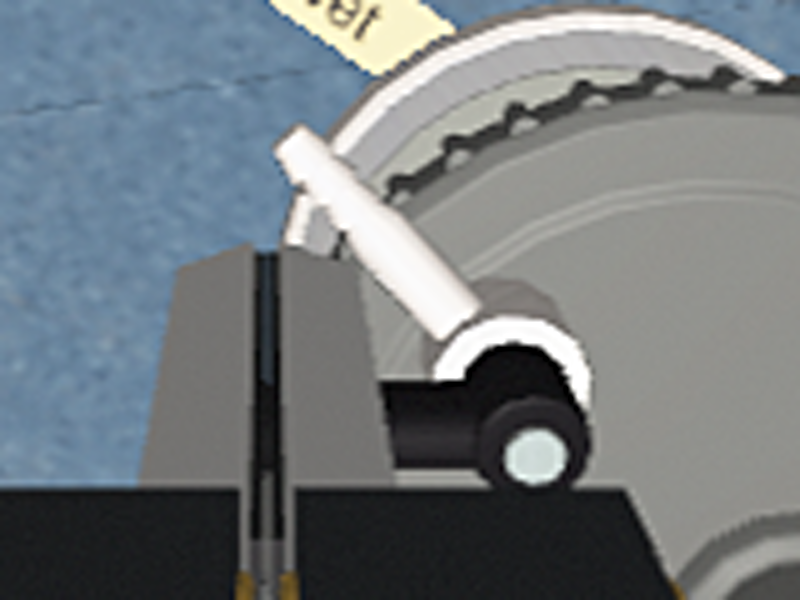

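The picture shows the lever lying flat across the finger faces and following, now well clear of the white barb. I continue the sweep.

>>> servo_tool(
  plan=[
    [0, -0.0037, -0.0011, 0, 0, 0, -0.1],
    [0, -0.0037, -0.0011, 0, 0, 0, -0.1],
    [0, -0.0037, -0.0011, 0, 0, 0, -0.1],
    [0, -0.0037, -0.0011, 0, 0, 0, -0.1],
    [0, -0.0037, -0.0011, 0, 0, 0, -0.1],
    [0, -0.0037, -0.0011, 0, 0, 0, -0.1],
    [0, 0, 0, 0, 0, 0, 0],
    [0, 0, 0, 0, 0, 0, 0],
  ],
)

```text
time_s: 6.25
ee_pos: [0.505, 0.2328, 0.1186]
eef_rot: [3.141, -0.0, 1.107]
force: [0.2, -0.0, -0.3]
grip_width: 0.0008
grip_force: 0.0
```

>>> servo_tool(
  plan=[
    [0, -0.0011, -0.0003, 0, 0, 0, -0.03],
    [0, 0, 0, 0, 0, 0, 0],
    [0, -0.0011, -0.0003, 0, 0, 0, -0.03],
    [0, 0, 0, 0, 0, 0, 0],
    [0, -0.0011, -0.0003, 0, 0, 0, -0.03],
    [0, 0, 0, 0, 0, 0, 0],
    [0, 0, 0, 0, 0, 0, 0],
    [0, 0, 0, 0, 0, 0, 0],
  ],
)

```text
time_s: 7.25
ee_pos: [0.5029, 0.2301, 0.1184]
eef_rot: [3.142, 0.0, 1.2]
force: [-0.6, -0.3, 0.0]
grip_width: 0.0005
grip_force: 0.1
```

Run:
```python
from h import *
c=cam("wrist"); np.savez("w4.npz",**c)
im=c["pixels"][170:290,200:360][...,::-1]; cv2.imwrite("pics/w4.png",cv2.resize(im,None,fx=5,fy=5,interpolation=cv2.INTER_CUBIC))
for i in range(4): o=ctrl.get_obs(); print(o["force"],o["moment"])
```

```text
[ 0.25084128 -0.38221641 -0.9191925 ] [ 0.00847102 -0.0717567   0.04870205]
[ 0.25084128 -0.38221641 -0.9191925 ] [ 0.00847102 -0.0717567   0.04870205]
[ 0.25084128 -0.38221641 -0.9191925 ] [ 0.00847102 -0.0717567   0.04870205]
[ 0.25084128 -0.38221641 -0.9191925 ] [ 0.00847102 -0.0717567   0.04870205]
```

View pics/w4.png

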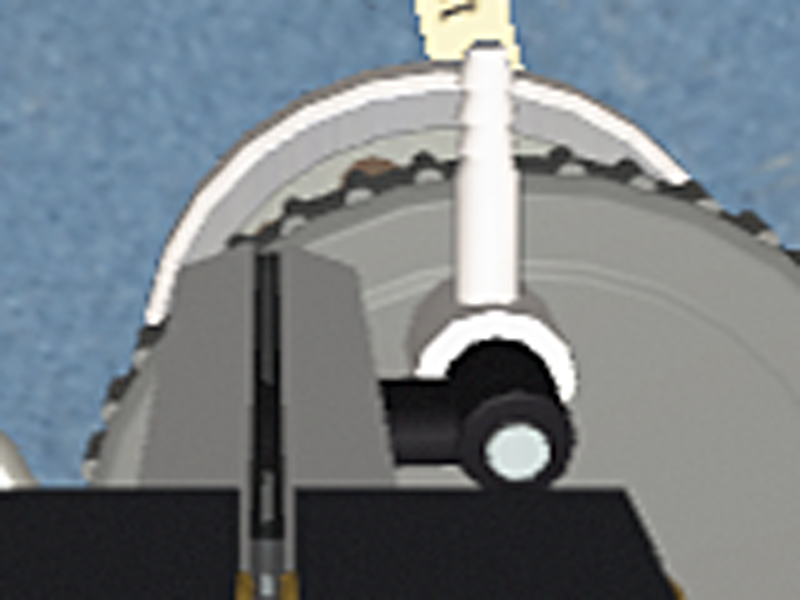

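The lever is now nearly crosswise to the barb, at about 1.53 rad. I creep onto the stop.

>>> servo_tool(
  plan=[
    [0, -0.0008, -0.0002, 0, 0, 0, -0.02],
    [0, 0, 0, 0, 0, 0, 0],
    [0, -0.0007, 0, 0, 0, 0, -0.01],
    [0, 0, 0, 0, 0, 0, 0],
    [0, -0.0005, 0, 0, 0, 0, 0],
    [0, 0, 0, 0, 0, 0, 0],
    [0, 0, 0, 0, 0, 0, 0],
    [0, 0, 0, 0, 0, 0, 0],
  ],
)

```text
time_s: 8.3
ee_pos: [0.5022, 0.2291, 0.1187]
eef_rot: [3.141, -0.002, 1.23]
force: [1.9, 6.9, -0.5]
grip_width: 0.0005
grip_force: 3.6
```

The force of about 7 N along the push shows the lever is at its stop. I back off, rise and go above the plunger.

>>> servo_tool(
  plan=[
    [0, 0.015, 0, 0, 0, 0, 0],
    [0, 0, 0, -0.035, 0, 0, 0],
    [0, 0, 0, -0.035, 0, 0, 0],
    [0, -0.05, 0.02, 0, 0, 0, 0],
    [0, -0.051, 0.02, 0, 0, 0, 0],
    [0, 0, 0, 0, 0, 0, 0],
    [0, 0, 0, 0, 0, 0, 0],
    [0, 0, 0, 0, 0, 0, 0],
  ],
)

```text
time_s: 9.3
ee_pos: [0.5109, 0.1351, 0.1883]
eef_rot: [-3.141, 0.0, 1.231]
force: [-0.2, -0.2, -0.2]
grip_width: 0.0008
grip_force: 0.0
```

Run:
```python
from h import *
c=cam("wrist"); np.savez("w5.npz",**c)
cv2.imwrite("pics/w5.png",c["pixels"][...,::-1])
o=ctrl.get_obs(); print(o["ee_pos"])
```

```text
[0.51087913 0.13502917 0.18830425]
```

View pics/w5.png

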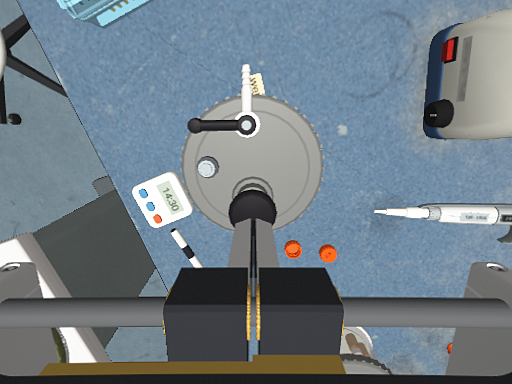

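The lever at (195–247,125) is crosswise to the barb (247,70–110). The plunger head is near (253,208), partly under the tips.

Run:
```python
from h import *
c=dict(np.load("w5.npz")); Q=plane(c,.154); im=c["pixels"]
m=(im.max(2)<70).astype(np.uint8); m[:180]=0; m[235:]=0; m[:,:215]=0; m[:,290:]=0
ys,xs=np.nonzero(m); print(xs.min(),xs.max(),ys.min())
r=(xs.max()-xs.min())/2; print(r,Q[208,253],Q[int(ys.min()+r),int((xs.min()+xs.max())/2)], [Q[208,x] for x in (xs.min(),xs.max())])
```

```text
229 276 183
23.5 [0.51227506 0.14053029 0.154     ] [0.51207939 0.14246124 0.154     ] [array([0.49348887, 0.14718364, 0.154     ]), array([0.5302802, 0.1341579, 0.154    ])]
```

>>> servo_tool(
  plan=[
    [0, 0.002, 0, 0.02, 0, 0, 0],
    [0, 0, 0, 0.01, 0, 0, 0],
    [0, 0, 0, 0.008, 0, 0, 0],
    [0, 0, 0, 0.009, 0, 0, 0],
    [0, 0, 0, 0.008, 0, 0, 0],
    [0, 0, 0, 0, 0, 0, 0],
    [0, 0, 0, 0, 0, 0, 0],
    [0, 0, 0, 0, 0, 0, 0],
  ],
)

```text
time_s: 10.35
ee_pos: [0.5116, 0.1363, 0.1346]
eef_rot: [3.141, -0.001, 1.23]
force: [-6.8, 1.7, 11.8]
grip_width: 0.0007
grip_force: 6.0
```

>>> servo_tool(
  plan=[
    [0, 0, 0, -0.016, 0, 0, 0],
    [0, 0, 0, -0.016, 0, 0, 0],
    [0, 0, 0, 0, 0, 0, 0],
    [0, 0, 0, 0.012, 0, 0, 0],
    [0, 0, 0, 0.01, 0, 0, 0],
    [0, 0, 0, 0.01, 0, 0, 0],
    [0, 0, 0, 0, 0, 0, 0],
    [0, 0, 0, 0, 0, 0, 0],
  ],
)

```text
time_s: 11.35
ee_pos: [0.5119, 0.1358, 0.1333]
eef_rot: [3.141, -0.0, 1.23]
force: [-1.0, -0.1, 11.8]
grip_width: 0.0006
grip_force: 6.1
```

>>> servo_tool(
  plan=[
    [0, 0, 0, -0.016, 0, 0, 0],
    [0, 0, 0, -0.016, 0, 0, 0],
    [0, 0, 0, 0, 0, 0, 0],
    [0, 0, 0, 0.012, 0, 0, 0],
    [0, 0, 0, 0.01, 0, 0, 0],
    [0, 0, 0, 0.01, 0, 0, 0],
    [0, 0, 0, 0, 0, 0, 0],
    [0, 0, 0, 0, 0, 0, 0],
  ],
)

```text
time_s: 12.35
ee_pos: [0.5117, 0.1358, 0.1331]
eef_rot: [3.141, -0.0, 1.23]
force: [-1.7, 0.2, 12.8]
grip_width: 0.0006
grip_force: 6.1
```

>>> servo_tool(
  plan=[
    [0, 0, 0, -0.016, 0, 0, 0],
    [0, 0, 0, -0.016, 0, 0, 0],
    [0, 0, 0, 0, 0, 0, 0],
    [0, 0, 0, 0.012, 0, 0, 0],
    [0, 0, 0, 0.01, 0, 0, 0],
    [0, 0, 0, 0.01, 0, 0, 0],
    [0, 0, 0, 0, 0, 0, 0],
    [0, 0, 0, 0, 0, 0, 0],
  ],
)

```text
time_s: 13.35
ee_pos: [0.5117, 0.1358, 0.1331]
eef_rot: [3.141, -0.0, 1.23]
force: [-1.8, -0.3, 12.8]
grip_width: 0.0003
grip_force: 6.1
```

>>> servo_tool(
  plan=[
    [0, 0, 0, -0.016, 0, 0, 0],
    [0, 0, 0, -0.016, 0, 0, 0],
    [0, 0, 0, 0, 0, 0, 0],
    [0, 0, 0, 0.012, 0, 0, 0],
    [0, 0, 0, 0.01, 0, 0, 0],
    [0, 0, 0, 0.01, 0, 0, 0],
    [0, 0, 0, 0, 0, 0, 0],
    [0, 0, 0, 0, 0, 0, 0],
  ],
)

```text
time_s: 14.35
ee_pos: [0.5117, 0.1358, 0.133]
eef_rot: [3.141, -0.0, 1.23]
force: [-1.4, -0.9, 11.9]
grip_width: 0.0005
grip_force: 6.1
```

>>> servo_tool(
  plan=[
    [0, 0, 0, -0.016, 0, 0, 0],
    [0, 0, 0, -0.016, 0, 0, 0],
    [0, 0, 0, -0.022, 0, 0, 0],
    [0, 0, 0, 0, 0, 0, 0],
    [0, 0, 0, 0, 0, 0, 0],
    [0, 0, 0, 0, 0, 0, 0],
    [0, 0, 0, 0, 0, 0, 0],
    [0, 0, 0, 0, 0, 0, 0],
  ],
)

```text
time_s: 15.35
ee_pos: [0.5115, 0.1358, 0.1872]
eef_rot: [-3.141, 0.0, 1.23]
force: [0.3, -0.3, -0.8]
grip_width: 0.0007
grip_force: 0.0
```

Run:
```python
from h import *
c=cam("wrist"); np.savez("w6.npz",**c)
a=np.load("w5.npz")["pixels"]
f=lambda p:cv2.resize(p[50:260,150:340],None,fx=2,fy=2,interpolation=cv2.INTER_CUBIC)
cv2.imwrite("pics/w6.png",np.hstack([f(a),f(c["pixels"])])[...,::-1])
o=ctrl.get_obs(); print(o["ee_pos"])
```

```text
[0.51155862 0.13581017 0.18727124]
```

View pics/w6.png

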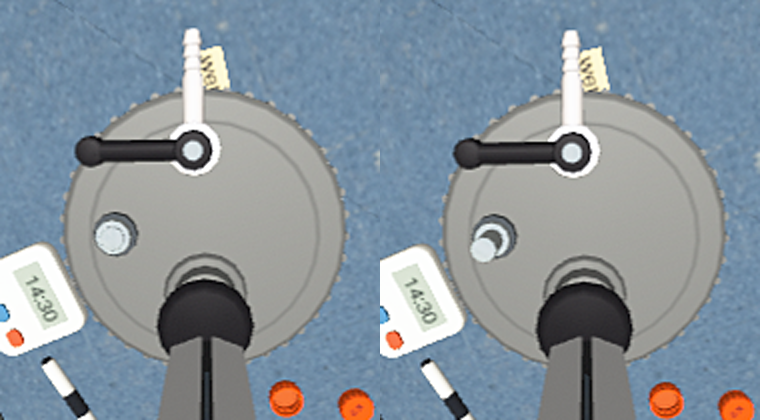

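The right half shows the pin standing tall at (485,245), the lever still crosswise, the plunger head up, and the canister and bystanders unmoved. I rise clear and hand in.

>>> servo_tool(
  plan=[
    [0, 0, 0, -0.03, 0, 0, 0],
    [0, 0, 0, -0.03, 0, 0, 0],
    [0, 0, 0, 0, 0, 0, 0],
    [0, 0, 0, 0, 0, 0, 0],
    [0, 0, 0, 0, 0, 0, 0],
    [0, 0, 0, 0, 0, 0, 0],
    [0, 0, 0, 0, 0, 0, 0],
    [0, 0, 0, 0, 0, 0, 0],
  ],
)

```text
time_s: 16.4
ee_pos: [0.5116, 0.1358, 0.2473]
eef_rot: [-3.141, 0.0, 1.23]
force: [-0.3, -0.4, -0.9]
grip_width: 0.0006
grip_force: 0.0
```

```bash
python3 -c "
from station import ctrl
print(ctrl.hand_in())"
```

```text
the job is handed in; nothing more can be done
None
```

The job is handed in at 16.4 s: I pushed the vented canister's lever to its closed stop, made five strokes until its pin stood out, and left its plunger back up; the last picture shows nothing else moved, though it does not show the good canister.

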